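# Close and clamp down the flour tub

### The arm

A 6-joint arm with a two-finger parallel gripper is mounted at the origin on the work surface. World frame = base frame: x ahead of the robot, y to its left, z up, the work surface at z = 0. Lengths are in m, angles in rad, forces in N, time in s.
With the tool pointing down it reaches from about 0.4 to 0.925 m from the base axis. Payload 12.5 kg.
Tool frame: the origin (TCP) lies between the finger pads; the fingertips stand robot.finger_overhang ahead of it and the grasp point (between the pads) lies 5 mm behind it (robot.finger_overhang is the distance from the TCP to the fingertips, in m); x points along the fingers, y is the direction in which the jaws open and shut, and the axes are right-handed (so a half turn about x gives the same grasp; the last joint's range is limited). The gripper opens to 95 mm and grips with 3 to 60 N. Pads are 20 mm wide; open, the fingers measure 119 mm over their backs; the gripper's body (75 mm by 180 mm) begins 59 mm behind the grasp point.
Start: joints at [-1.219, 0.491, 1.559, -0, 1.092, -0.106], TCP at [0.276, -0.561, 0.197] pointing down, gripper open.
Joint ranges: [-3.1, 3.1], [-0.84, 2.19], [0.05, 2.79], [-1.13, 4.28], [0.06, 2.93], [-2.69, 2.69]. Speed limits (rad/s): [2.22, 2.22, 2.79, 3.14, 3.14, 3.14].

### API

Orientations are given as a rotation vector (axis times angle).
In Python, from cell import robot, imaging, job gives the robot as it stands.
- The arm moves only by the shell command python3 -m crank 'ROWS' [FORCE]. ROWS is text: rows parted by semicolons, each of 5 numbers parted by spaces: the shift along the tool's x, y, z in mm, then the turn about the tool's x in degrees, then the opening, from 0 (shut) to 1 (fully open). A call has 1 to 8 rows; each row shifts and turns the pose as measured when the row begins, along the tool's axes as they then stand; what a row does not reach is not made up. A row lasts 1/12 s, in which the tool goes at most 41.7 mm and 7.16 degrees, less where a joint would pass 70% of its speed; a pose out of reach is approached as far as the arm can. A call is refused whole if a number of a shift passes 41.7 or a number of a turn 7.16, either way. A call with a gripper value outside its range is refused whole. The fingers move at their own pace and stop on an object; FORCE is the grip in N (left out, the last holds). Time passes only in rows, so rows that do not move let the fingers close. It gives the time, the measured TCP pose, the force and the opening at its end, in the units of the state.
- robot.get_state(): the state, without advancing time (a new reading comes with each control period).
- imaging.grab_frame(name): name is "scene" or "top"; returns the picture (480x640x3 uint8, red, green, blue); there is no depth.
- imaging.camera_model(name): a dict with "camera_matrix" (3x3 intrinsics, pixels), "R" (3x3) and "t" (3): a world point X has camera coordinates R X + t. Camera axes: x right, y down, z forward; pixel columns grow to the right and rows downward; lengths in m; the calibration is good to about 2 mm. A picture is of the moment at which its call begins. camera_model takes no time and is no camera call.
- job.job_done(): hands the job in, once; it reports no verdict.
The state is a dict: "clock": time; "joint_positions": joint angles; "joint_vel": joint speeds; "joint_torque": joint torques, N m; "eef_pos": TCP position; "orientation": TCP orientation; "ft_force": force on the tool from outside, world axes, zero at the start; "torque": the same for the moment, N m; "width": finger opening in m.
Only numpy, scipy, OpenCV 4.12 (cv2) and the standard library are available. Lean on these libraries where they do the work, as an engineer would, in place of code of your own. Each camera call takes 0.05 s, during which the arm holds its last target.

### The job

The aluminium flour tub on the pounding block stands open. Push its lid down until it rests on its rubber seal, hook the bar of the wire bail into the keeper on the lid's front edge, then press the latch lever all the way down so that it snaps home and holds the lid tight. Leave the bowl, mug, pestle and spoon where they stand.

Things in the scene. Friction and masses are not known exactly. Their poses are not given: they have to be found in the camera images.
- tub: Aluminium storage tub, fixed on the hardwood block (block top 30 mm above the table). 160 mm deep (its x), 220 mm wide (y), rim 140 mm high; origin at the centre of its underside, z up. The latch sits on its front face (x = -80 mm, looking to -x, roughly to the robot), in the middle plane y = 0; latch and lid turn about axes along y. Lid hinge axis at x = 80, z = 146 mm.
- lid (a joint): Lid angle, rad, grows as it opens: 0 clamped tight, about 0.035 resting on the uncompressed seal. Plate 166 x 226 mm, 14 mm thick, hinged along its far edge (tub x = 80 mm), underside through the hinge axis. Stiff hinge: stays where it is left (0.5 N m friction; its weight adds 0.2 to 0.4 N m). The seal under its front edge pushes up 8 N per mm, so only the latch keeps it tight.
- lid_top (a point): Point on the lid's upper face, on its middle line, 100 mm from the hinge (64 mm behind the lid's front edge).
- keeper (a point): Middle of the floor of the keeper's trough: a steel bracket 30 mm wide (y) on the lid's front edge. Axes as the lid's: x to the hinge, z out of the lid's top. The trough is open at the top and 15 mm wide in x (7.5 mm either way); behind it stands the lid's front face, 9.5 mm high, in front (-x) an upturned lip 9 mm high and 5 mm thick.
- lever_pivot (a point): Axis of the lever's pivot in the middle plane, fixed on the tub at (-98, 0, 95) mm of the tub's frame (18 mm out from the front face).
- lever (a joint): Lever angle, rad: 0 = home (pointing down, 12 deg out from the wall), 1.36 = straight out, limit 2.6. Flat, 80 mm long from its pivot, 32 mm wide, 6 mm thick. The bail is hinged on it 24 mm from the pivot, on a line 30 deg below the lever. Stays where left (0.075 N m friction). With the bail hooked, pressing near the tip takes 5 to 15 N until about 0.4, then it snaps over centre and home.
- lever_tip (a point): Middle of the lever's round end (9 mm thick), 80 mm from the lever pivot, on its middle line.
- bail (a joint): Angle of the wire bail relative to the lever, rad; 0 when both are home (bail upright). This value minus the lever's is the bail's lean out from vertical, away from the tub. Slight friction (0.03 N m): it stays where it is left.
- hook_bar (a point): Middle of the bail's hook bar: a straight round bar 9 mm thick, 76 mm long along y, 82.8 mm from the bail's hinge. Hooked means that it lies in the keeper's trough: its middle is then about 4.5 mm above the keeper point along the keeper's z.
- grip_rod (a point): Middle of the rod to hold the bail by: a round rod 10 mm thick, 60 mm free length along y, parallel to the hook bar and 34 mm beyond it (116.8 mm from the bail's hinge, all in one plane). It can turn between the fingers.
- bowl: Orange bowl, rim 144 mm across, 60 mm high, beside the tub; leave it alone. Origin at the centre of its underside.
- mug: White enamel mug, 80 mm across, 85 mm high, beside the tub; leave it alone. Origin at the centre of its underside.
- pestle: Short wooden pestle end standing upright, 60 mm across, 100 mm high, to one side in front of the tub; leave it alone. Origin at the centre of its underside.
- spoon: Aluminium cooking spoon, 200 mm long, lying to one side in front of the tub; leave it alone. Origin at the middle of its underside.

How it is judged:
On the way, in this order (a step that is already met when the one before it is completed fails the run):
1. the lid is pushed down onto its seal (value of joint lid below 0.05 rad), for 0.2 s.
2. the hook bar lies in the keeper's trough while the lever is still up (z of hook_bar in the frame of keeper between 0.001 and 0.009 m and x of hook_bar in the frame of keeper between -0.006 and 0.006 m and value of joint lever above 0.6 rad), for 0.2 s.
At the end, for the whole second after the job is handed in: The lever is home (within 0.1 rad), the hook bar lies in the keeper's trough (within 6 mm of its middle, no more than 4.5 mm off its floor), the lid is drawn tight on the seal (lid angle below 0.02 rad), and all is at rest (value of joint lever below 0.1 rad and value of joint lid below 0.02 rad and z of hook_bar in the frame of keeper between 0.001 and 0.009 m and x of hook_bar in the frame of keeper between -0.006 and 0.006 m and velocity of joint lever between -0.05 and 0.05 rad/s and velocity of joint lid between -0.05 and 0.05 rad/s); the robot touches nothing.
It fails at once if a bystander was moved (more than 30 mm) or knocked over (distance of any of bowl, mug, pestle, spoon from where it was at the start of the episode above 0.03 m or angle between any of mug, pestle's own z axis and vertical above 0.6 rad).
It also fails if it takes over 64 s, if anything falls off the work surface, if the arm or the gripper's body presses on something with over 40 N, if the wrist force passes 120 N, or if a joint passes its speed limit or range.

## Working session

There is one attempt and no reset: what is moved stays moved. The work goes in short steps, Python scripts to look and compute and a shell command to move; the robot and the scene stay as the last step left them, time stands still between calls to the robot, and variables do not carry over. Pictures are saved under pics/ and viewed, and the job is handed in when it is done.

```bash
ls; mkdir -p pics; python3 - <<'E'
from cell import robot, imaging, job
import cv2,numpy as np
np.set_printoptions(precision=4,suppress=True)
print(robot.get_state(), robot.finger_overhang)
for n in ("scene","top"):
    im=imaging.grab_frame(n); cv2.imwrite(f"pics/{n}0.png",im[:,:,::-1]); print(imaging.camera_model(n))
E
```

```text
pics
{'clock': 0.0, 'joint_positions': array([-1.2186,  0.4916,  1.5595,  0.    ,  1.0917, -0.1056]), 'joint_vel': array([-0.0011,  0.0005, -0.0017,  0.    ,  0.0006, -0.0001]), 'joint_torque': array([ -0.0026, -61.2646, -25.8185,   0.0691,   0.0482,  -0.0001]), 'eef_pos': array([ 0.2762, -0.5604,  0.1964]), 'orientation': array([ 1.9673,  0.4595, -1.9676]), 'ft_force': array([-0.0784,  0.0565, -0.8151]), 'torque': array([-0.0386, -0.0308,  0.0512]), 'width': 0.0946940493274401} 0.014
{'camera_matrix': array([[589.9541,   0.    , 323.249 ],
       [  0.    , 589.9541, 233.2529],
       [  0.    ,   0.    ,   1.    ]]), 'R': array([[-0.9997, -0.0237,  0.0027],
       [-0.0229,  0.917 , -0.3982],
       [ 0.0069, -0.3981, -0.9173]]), 't': array([0.6182, 0.0589, 1.3044])}
{'camera_matrix': array([[437.1405,   0.    , 321.8183],
       [  0.    , 437.1405, 245.7224],
       [  0.    ,   0.    ,   1.    ]]), 'R': array([[ 0.0077, -0.9991, -0.0417],
       [-0.9825,  0.0002, -0.1865],
       [ 0.1864,  0.0424, -0.9816]]), 't': array([0.0502, 0.626 , 0.7374])}
```

View pics/scene0.png

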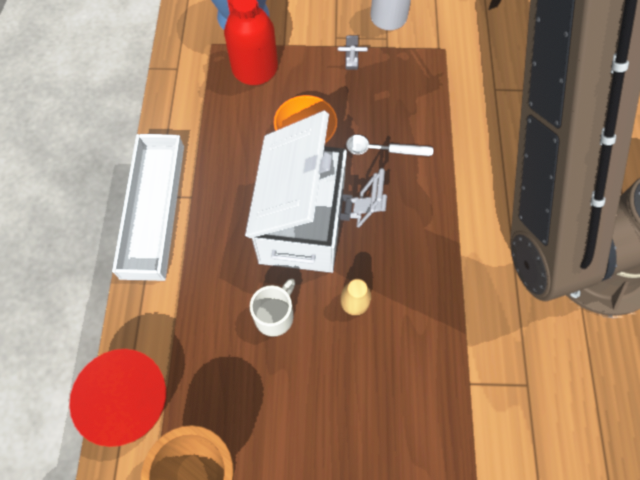

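View pics/top0.png

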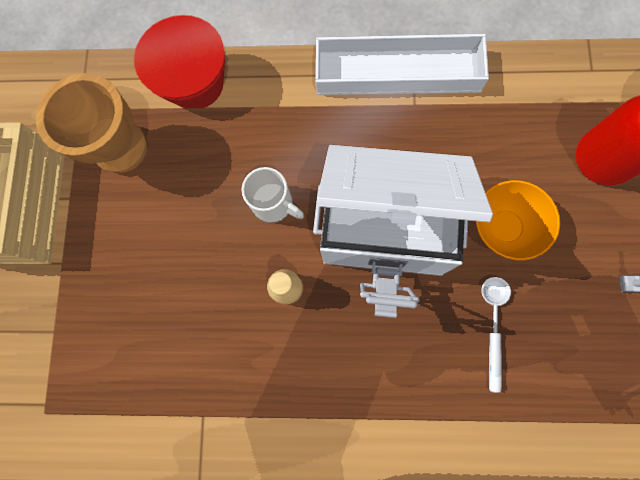

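The scene view shows the tub around (300,200) with its lid open, the lever and bail standing out at about (368,200), the spoon at (390,148) and the pestle at (356,297). In the top view the tub is around (395,235) and the latch around (388,290). I'll zoom in next.

```bash
python3 - <<'E'
import cv2
a=cv2.imread("pics/scene0.png")[100:290,230:450]; cv2.imwrite("pics/s0z.png",cv2.resize(a,None,fx=3.1,fy=3.1,interpolation=cv2.INTER_CUBIC))
a=cv2.imread("pics/top0.png")[135:330,300:510]; cv2.imwrite("pics/t0z.png",cv2.resize(a,None,fx=3,fy=3,interpolation=cv2.INTER_CUBIC))
a=cv2.imread("pics/top0.png")[250:325,345:435]; cv2.imwrite("pics/t0zz.png",cv2.resize(a,None,fx=8,fy=8,interpolation=cv2.INTER_CUBIC))
E
```

```text
(no output)
```

View pics/s0z.png

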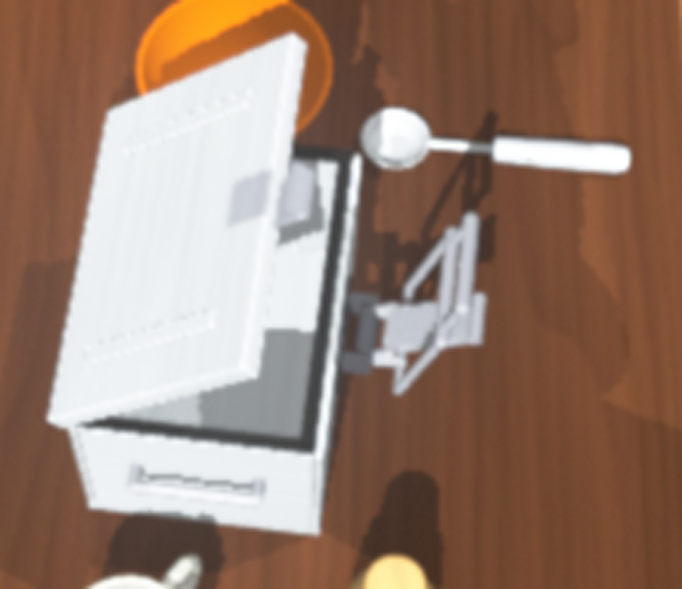

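View pics/t0z.png

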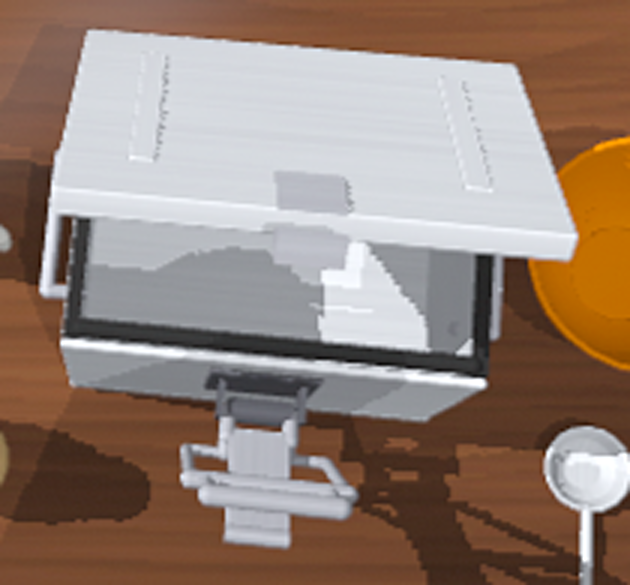

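View pics/t0zz.png

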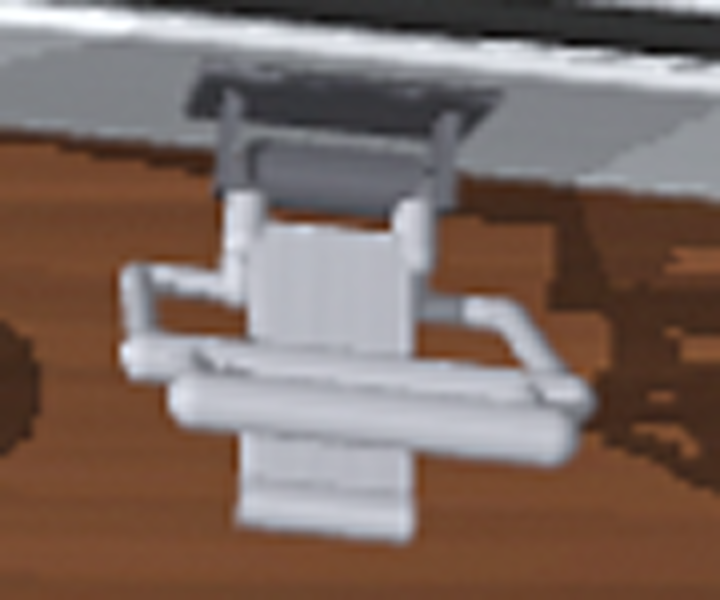

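```bash
cat > h.py <<'E'
import numpy as np,cv2
from cell import robot, imaging, job
from scipy.spatial.transform import Rotation as Ro
np.set_printoptions(precision=4,suppress=True)
M={n:imaging.camera_model(n) for n in("scene","top")}
def P(n): m=M[n]; return m["camera_matrix"]@np.c_[m["R"],m["t"]]
def proj(n,X):
    X=np.atleast_2d(X); p=(P(n)@np.c_[X,np.ones(len(X))].T).T; return p[:,:2]/p[:,2:]
def ray(n,uv):
    m=M[n]; C=-m["R"].T@m["t"]; d=m["R"].T@np.linalg.inv(m["camera_matrix"])@np.array([*uv,1.]); return C,d/np.linalg.norm(d)
def onz(n,uv,z):
    C,d=ray(n,uv); return C+d*(z-C[2])/d[2]
def tri(us,ut):
    C1,d1=ray("scene",us);C2,d2=ray("top",ut)
    s=np.linalg.lstsq(np.c_[d1,-d2],C2-C1,rcond=None)[0]
    a=C1+s[0]*d1;b=C2+s[1]*d2; return (a+b)/2,np.linalg.norm(a-b)
def S(x,y): return (230+x/3.1,100+y/3.1)
def T(x,y): return (300+x/3,135+y/3)
def TT(x,y): return (345+x/8,250+y/8)
E
python3 - <<'E'
from h import *
for n in M: print(n,-M[n]["R"].T@M[n]["t"])
for nm,s,t in [("rimFL",(316,452),(62,342)),("rimFR",(360,155),(487,383)),
 ("lidFL_top",(252,375),(55,190)),("lidFR_top",(300,38),(577,237)),("lidBL_top",(50,418),(90,32)),("lidBR_top",(108,110),(518,65))]:
    print(nm,tri(S(*s),T(*t)))
for a,b in [((62,342),(487,383))]:
    A=onz("top",T(*a),.17);B=onz("top",T(*b),.17);print(A,B,np.linalg.norm(A-B))
A=onz("scene",S(316,452),.17);B=onz("scene",S(360,155),.17);print(A,B,np.linalg.norm(A-B))
for nm,s,t in [("rod+y",(392,388),(200,495)),("grip rod", (472,215),(350,508))]: print(nm,tri(S(*s),T(*t)))
E
```

```text
scene [0.6103 0.48   1.2183]
top [0.4773 0.0187 0.8426]
rimFL (array([0.6006, 0.0496, 0.1666]), np.float64(0.0005994258666133858))
rimFR (array([ 0.5773, -0.1688,  0.1636]), np.float64(0.004793567340590642))
lidFL_top (array([0.6426, 0.05  , 0.2859]), np.float64(0.00915014051973722))
lidFR_top (array([ 0.6195, -0.1725,  0.2929]), np.float64(0.007878289417139256))
lidBL_top (array([0.7665, 0.0359, 0.1801]), np.float64(0.001731923265660099))
lidBR_top (array([ 0.7453, -0.1894,  0.1796]), np.float64(0.003111352940595669))
[0.5997 0.0496 0.17  ] [ 0.5784 -0.1683  0.17  ] 0.21894170546736805
[0.6009 0.0509 0.17  ] [ 0.5755 -0.1634  0.17  ] 0.21577667450426957
rod+y (array([ 0.5379, -0.0301,  0.0812]), np.float64(0.023819582783614096))
grip rod (array([ 0.5095, -0.0856,  0.2307]), np.float64(0.003521855577656569))
```

```bash
python3 - <<'E'
import cv2
a=cv2.imread("pics/scene0.png")[155:240,330:400]; cv2.imwrite("pics/s0zz.png",cv2.resize(a,None,fx=7,fy=7,interpolation=cv2.INTER_CUBIC))
E
```

```text
(no output)
```

View pics/s0zz.png

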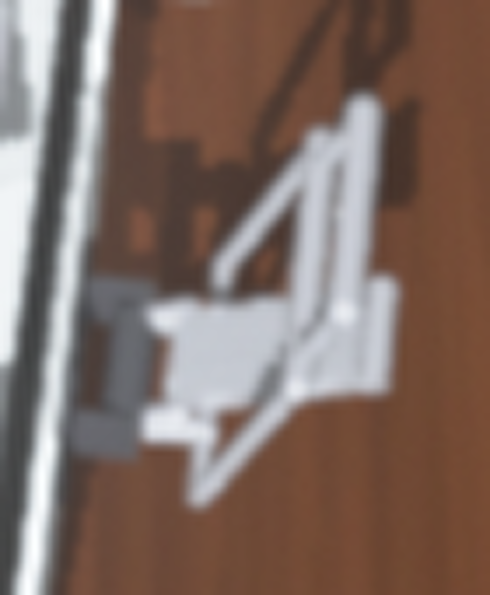

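```bash
cat >> h.py <<'E'
yaw=np.deg2rad(-5.6); RT=Ro.from_euler('z',yaw).as_matrix(); CT=np.array([.6675,-.0672,.03])
def tub(X): return (np.asarray(X)-CT)@RT
def wor(X): return np.asarray(X)@RT.T+CT
E
python3 - <<'E'
from h import *
SS=lambda x,y:(330+x/7,155+y/7)
for nm,s,t in [("rod-",(365,100),(565,440)),("rod+",(345,310),(183,398)),("bar-",(322,138),(580,392)),("bar+",(297,385),(132,356)),("tip-",(385,285),(412,528)),("tip+",(372,388),(240,515)),
 ("piv-",(125,290),(430,170)),("piv+",(110,440),(235,150))]:
    p,e=tri(SS(*s),TT(*t)); print(nm,p,e,tub(p)*1000)
E
```

```text
rod- [ 0.5093 -0.0841  0.2329] 0.0018901587125204167 [-155.8376  -32.2653  202.9418]
rod+ [ 0.5159 -0.0187  0.235 ] 0.0020164335145109588 [-155.6102   33.439   205.0389]
bar- [ 0.5189 -0.0927  0.1968] 0.004161036959598258 [-145.4414  -39.9221  166.8062]
bar+ [ 0.5259 -0.0117  0.2028] 0.001327024702670366 [-146.3709   41.4064  172.8349]
tip- [ 0.4964 -0.0675  0.1553] 0.0018586656656301695 [-170.2213  -16.9554  125.309 ]
tip+ [ 0.4997 -0.0349  0.1535] 4.130961087875329e-05 [-170.1879   15.7487  123.4714]
piv- [ 0.5699 -0.0761  0.131 ] 0.00036913205319116674 [-96.3068 -18.4134 101.0215]
piv+ [ 0.5749 -0.0375  0.1109] 0.004123543057311904 [-95.0835  20.5486  80.9005]
```

The bar and rod come out consistent with the two-link geometry: lever about 1.74, bail leaning out about 0.29, lid about 0.71. Next I'll work out the tool orientation and the first moves.

```bash
cat >> h.py <<'E'
def pose():
    s=robot.get_state(); return s,s["eef_pos"],Ro.from_rotvec(s["orientation"]).as_matrix()
def go(x,y,z,a=None):
    "tub coords mm of TCP; a = angle of tool y from tub y deg"
    s,p,R=pose(); d=(wor(np.array([x,y,z])/1000)-p)
    ty=RT.T@R[:,1]; ang=np.degrees(np.arctan2(-ty[0],ty[1]))
    print("t",s["clock"],"tcp tub",tub(p)*1000,"tooly angle from tub y",ang,"F",s["ft_force"],"w",s["width"])
    print("  tool shift mm",R.T@d*1000, "x axis",R[:,0],"q6",s["joint_positions"][5])
E
python3 - <<'E'
from h import *
go(-5,0,275)
E
```

```text
t 0.1 tcp tub [-341.3269 -529.0534  166.4396] tooly angle from tub y -148.17068240830943 F [ 1.1522 -0.221   0.0134] w 0.09477603374380346
  tool shift mm [-108.2445 -272.2238 -564.7796] x axis [-0.0003  0.0009 -1.    ] q6 -0.10558871704633198
```

```bash
python3 -m crank '-20 0 0 -7.1 0;-20 0 0 -7.1 0;-20 0 0 -7.1 0;-20 0 0 -7.1 0;-20 0 0 -7.1 0;-20 0 0 -7.1 0;-20 0 0 -7.1 0;-20 0 0 -7.1 0' 30; python3 - <<'E'
from h import *
go(-5,0,290)
E
```

```text
clock: 0.77
eef_pos: [0.2754, -0.5585, 0.3553]
orientation: [1.299, 1.171, -1.288]
ft_force: [-0.2, 0.8, 0.4]
width: 0.0471
t 0.7667 tcp tub [-342.2384 -527.2401  325.2515] tooly angle from tub y -90.76421062686836 F [-0.2182  0.7986  0.4283] w 0.04712646522191387
  tool shift mm [  40.7567  330.4292 -531.1403] x axis [-0.0057  0.0157 -0.9999] q6 -1.1075459371647354
```

```bash
python3 -m crank '0 22 -35 0.8 0;0 22 -35 0 0;0 22 -35 0 0;0 22 -35 0 0;0 22 -35 0 0;0 22 -35 0 0;0 22 -35 0 0;0 22 -35 0 0'; python3 - <<'E'
from h import *
go(-5,0,290)
E
```

```text
clock: 1.43
eef_pos: [0.4811, -0.3008, 0.359]
orientation: [1.305, 1.162, -1.299]
ft_force: [1.1, -1.0, -0.3]
width: 0.0006
t 1.4333 tcp tub [-162.725  -250.6346  329.0361] tooly angle from tub y -91.42879350009275 F [ 1.0593 -1.0091 -0.2516] w 0.0005939239380134721
  tool shift mm [  40.7962  151.7155 -254.0409] x axis [-0.0061  0.0122 -0.9999] q6 -0.5562676918045388
```

```bash
python3 -m crank '0 21 -35 -1.4 0;0 21 -35 0 0;0 21 -35 0 0;0 21 -35 0 0;0 21 -35 0 0;0 21 -35 0 0;0 21 -35 0 0;0 5 -10 0 0'; python3 - <<'E'
from h import *
go(-5,0,290)
E
```

```text
clock: 2.1
eef_pos: [0.6609, -0.051, 0.3582]
orientation: [1.283, 1.182, -1.28]
ft_force: [0.1, -0.5, 0.2]
width: 0.0006
t 2.1 tcp tub [ -8.1895  15.4523 328.1668] tooly angle from tub y -89.77072691719208 F [ 0.0838 -0.5036  0.1679] w 0.0006125424088472292
  tool shift mm [37.9174  3.5643 15.9754] x axis [-0.0101  0.0144 -0.9998] q6 -0.08919528779359304
```

```bash
python3 -m crank '15 0 7 0 0;15 0 5 0 0;15 0 0 0 0;10 -1 0 0 0;10 -2 0 0 0;10 -2 0 0 0'; python3 - <<'E'
from h import *
go(-15,0,240)
E
```

```text
clock: 2.6
eef_pos: [0.6557, -0.057, 0.2788]
orientation: [1.278, 1.186, -1.275]
ft_force: [-0.2, -0.4, 0.7]
width: 0.0005
t 2.6 tcp tub [-12.7243   8.9912 248.8131] tooly angle from tub y -89.3648414836014 F [-0.1898 -0.4351  0.659 ] w 0.0005331674869794881
  tool shift mm [ 8.7182 -2.2673  9.0853] x axis [-0.011   0.0147 -0.9998] q6 -0.10891271096727385
```

```bash
cat >> h.py <<'E'
def snap(k,s=(100,290,220,460),t=(135,330,300,510)):
    a=imaging.grab_frame("scene")[:,:,::-1];b=imaging.grab_frame("top")[:,:,::-1]
    cv2.imwrite(f"pics/scene{k}.png",a);cv2.imwrite(f"pics/top{k}.png",b)
    A=cv2.resize(a[s[0]:s[1],s[2]:s[3]],(400,int(400*(s[1]-s[0])/(s[3]-s[2]))),interpolation=cv2.INTER_CUBIC)
    B=cv2.resize(b[t[0]:t[1],t[2]:t[3]],(400,int(400*(t[1]-t[0])/(t[3]-t[2]))),interpolation=cv2.INTER_CUBIC)
    h=max(len(A),len(B)); o=np.zeros((h,800,3),np.uint8);o[:len(A),:400]=A;o[:len(B),400:]=B;cv2.imwrite(f"pics/both{k}.png",o)
E
python3 - <<'E'
from h import *
snap(1)
E
```

```text
(no output)
```

View pics/both1.png

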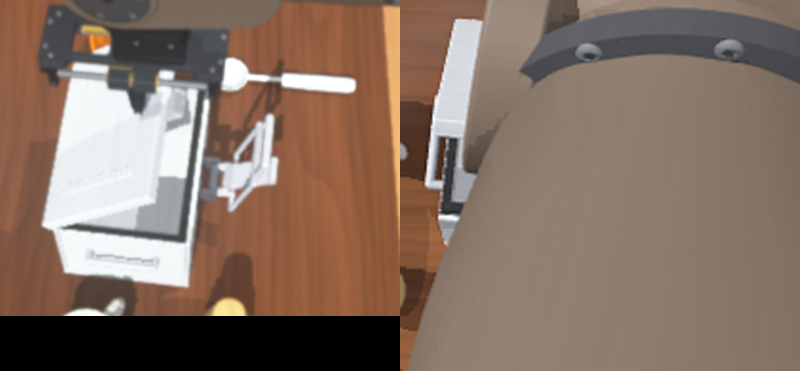

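```bash
python3 -m crank '0 8 4 0 0;8 1 0 0 0;8 0 0 0 0'; python3 -m crank '8 0 0 0 0;8 -1 0 0 0';python3 - <<'E'
from h import *
go(-15,0,240)
E
```

```text
clock: 2.95
eef_pos: [0.6654, -0.0627, 0.2642]
orientation: [1.279, 1.184, -1.274]
ft_force: [0.2, 0.6, -0.3]
width: 0.0005
clock: 3.12
eef_pos: [0.6649, -0.0628, 0.2472]
orientation: [1.28, 1.182, -1.273]
ft_force: [0.2, 0.2, 4.7]
width: 0.0005
t 3.1167 tcp tub [ -2.9782   4.1713 217.2351] tooly angle from tub y -89.42703760567593 F [0.1842 0.2022 4.6501] w 0.0004701533282250032
  tool shift mm [-22.7129 -12.2563   3.7518] x axis [-0.0073  0.0139 -0.9999] q6 -0.11438304890060129
```

```bash
python3 - <<'E'
from h import *
snap(2)
E
```

```text
(no output)
```

View pics/both2.png

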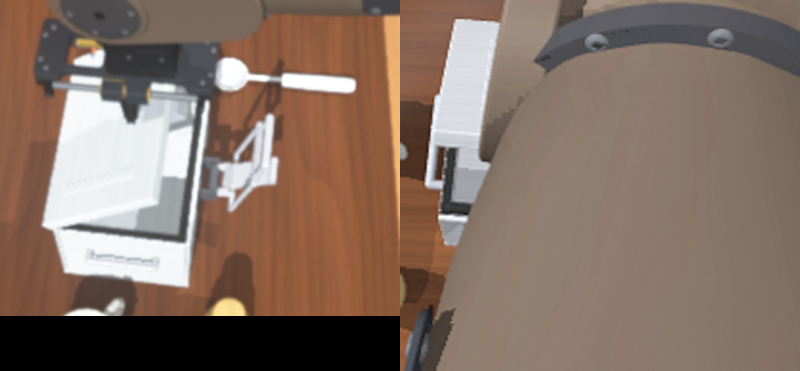

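```bash
python3 - <<'E'
from h import *
for th in (.3,.4,.5,.6,.7,.8):
    c,s=np.cos(th),np.sin(th)
    top=[[80-164*c+14*s,y,146+164*s+14*c] for y in(113,-113)]
    bot=[[80-164*c,y,146+164*s] for y in(113,-113)]
    X=wor(np.array(top+bot)/1000)
    print(th,((proj("scene",X)-[230,100])*3.1).round().tolist(),((proj("top",X)-[300,135])*3).round().tolist())
E
```

```text
0.3 [[309.0, 410.0], [350.0, 86.0], [315.0, 420.0], [356.0, 98.0]] [[50.0, 303.0], [536.0, 349.0], [50.0, 317.0], [527.0, 362.0]]
0.4 [[297.0, 399.0], [340.0, 71.0], [306.0, 409.0], [348.0, 84.0]] [[50.0, 281.0], [547.0, 328.0], [50.0, 299.0], [537.0, 345.0]]
0.5 [[283.0, 387.0], [327.0, 57.0], [294.0, 397.0], [338.0, 69.0]] [[50.0, 256.0], [558.0, 303.0], [50.0, 277.0], [548.0, 323.0]]
0.6 [[265.0, 375.0], [312.0, 43.0], [279.0, 385.0], [324.0, 55.0]] [[51.0, 228.0], [569.0, 275.0], [50.0, 251.0], [559.0, 298.0]]
0.7 [[246.0, 364.0], [294.0, 29.0], [262.0, 374.0], [309.0, 41.0]] [[52.0, 196.0], [579.0, 243.0], [51.0, 222.0], [570.0, 270.0]]
0.8 [[223.0, 353.0], [274.0, 16.0], [242.0, 363.0], [291.0, 27.0]] [[54.0, 161.0], [589.0, 208.0], [52.0, 190.0], [580.0, 238.0]]
```

```bash
python3 - <<'E'
from h import *
s,p,R=pose()
for d in(.014,0,-.06): print(((proj("scene",p+R[:,0]*d)-[220,100])*400/240))
A=cv2.imread("pics/scene2.png")[110:240,240:370];cv2.imwrite("pics/z2.png",cv2.resize(A,None,fx=4.5,fy=4.5,interpolation=cv2.INTER_CUBIC))
print((proj("scene",p+R[:,0]*.014)-[240,110])*4.5)
E
```

```text
[[133.8871 129.1026]]
[[133.3616 122.9205]]
[[130.9656  94.7295]]
[[271.4951 303.5769]]
```

View pics/z2.png

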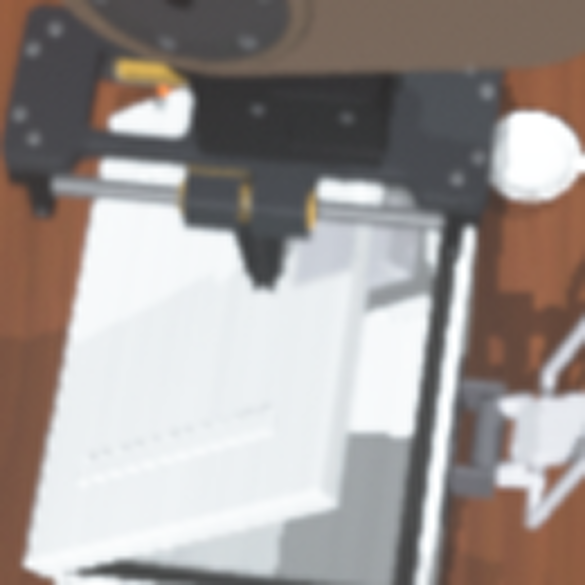

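```bash
python3 -m crank '6 0 0 0 0;6 0 0 0 0;6 0 0 0 0;6 0 0 0 0';python3 - <<'E'
from h import *
go(-15,0,240)
snap(3)
E
```

```text
clock: 3.55
eef_pos: [0.6647, -0.0622, 0.223]
orientation: [1.28, 1.181, -1.272]
ft_force: [-1.1, -0.1, 5.6]
width: 0.0005
t 3.55 tcp tub [ -3.2985   4.7504 192.9741] tooly angle from tub y -89.40279201702334 F [-1.1349 -0.1372  5.5663] w 0.0005327681604125395
  tool shift mm [-47.     -12.0736   4.0188] x axis [-0.0057  0.0135 -0.9999] q6 -0.11469775563775986
```

View pics/both3.png

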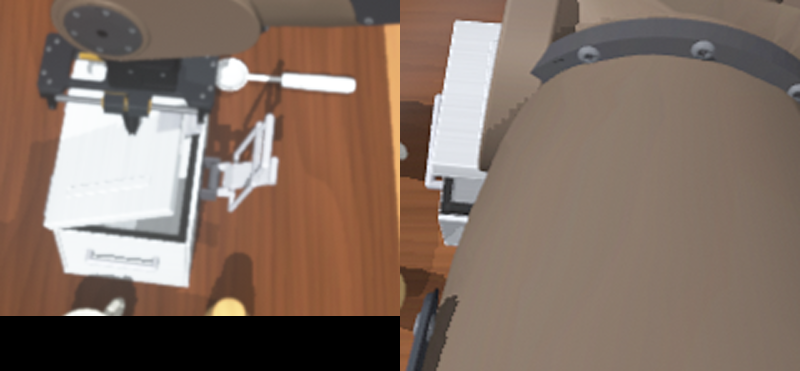

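```bash
python3 - <<'E'
from h import *
s,p,R=pose()
A=cv2.imread("pics/scene3.png")[130:200,260:340];A=cv2.resize(A,None,fx=8,fy=8,interpolation=cv2.INTER_CUBIC)
for d in (.014,0,-.005):
    for w in(-.01,.01):
        q=((proj("scene",p+R[:,0]*d+R[:,2]*w)-[260,130]+.5)*8)[0]; print(d,w,q); cv2.circle(A,tuple(int(v) for v in q),3,(0,0,255),-1)
cv2.imwrite("pics/z3.png",A)
E
```

```text
0.014 -0.01 [324.2118 470.1914]
0.014 0.01 [334.6675 398.1752]
0 -0.01 [321.8278 441.9938]
0 0.01 [332.4183 369.3702]
-0.005 -0.01 [320.9633 431.7678]
-0.005 0.01 [331.6027 358.925 ]
```

View pics/z3.png

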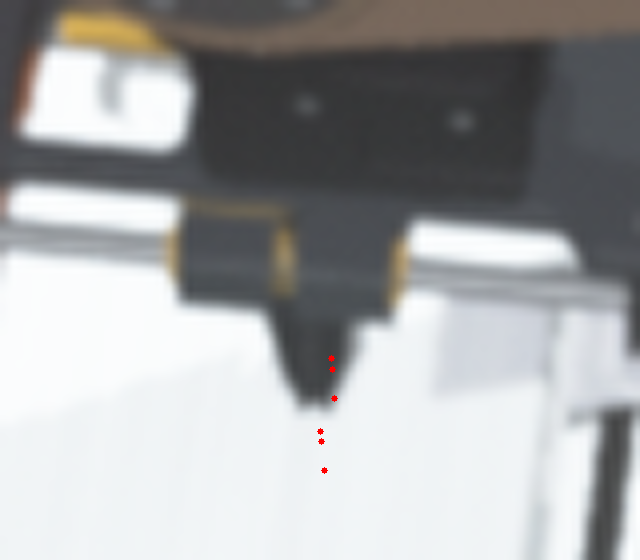

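```bash
python3 -m crank '6 -1 0 0 0;6 -1 0 0 0;6 -1 0 0 0';python3 - <<'E'
from h import *
go(-15,0,240)
snap(4)
E
```

```text
clock: 3.9
eef_pos: [0.6614, -0.0616, 0.2043]
orientation: [1.28, 1.181, -1.272]
ft_force: [-1.5, 0.5, 3.6]
width: -0.0001
t 3.9 tcp tub [ -6.6343   4.9838 174.2514] tooly angle from tub y -89.40137348375586 F [-1.5343  0.5116  3.618 ] w -5.186363183543903e-05
  tool shift mm [-65.7455  -8.8823   4.0421] x axis [-0.0059  0.0136 -0.9999] q6 -0.11547575335466388
```

View pics/both4.png

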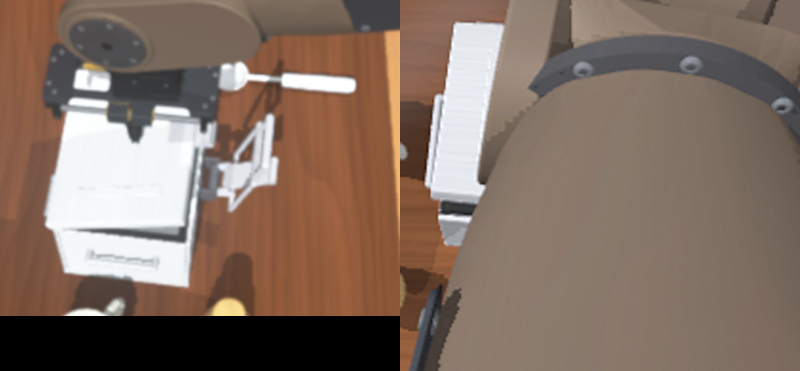

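```bash
python3 -m crank '5 -1 0 0 0;5 -1 0 0 0;4 -1 0 0 0';python3 - <<'E'
from h import *
go(-15,0,240)
snap(5)
E
```

```text
clock: 4.25
eef_pos: [0.6577, -0.0611, 0.1889]
orientation: [1.28, 1.182, -1.273]
ft_force: [-2.6, -0.3, 3.7]
width: 0.0005
t 4.25 tcp tub [-10.3462   5.1378 158.9345] tooly angle from tub y -89.40436788340836 F [-2.6334 -0.284   3.6987] w 0.0005195120193345424
  tool shift mm [-81.0821  -5.3968   4.0301] x axis [-0.0073  0.0138 -0.9999] q6 -0.11617200128544311
```

View pics/both5.png

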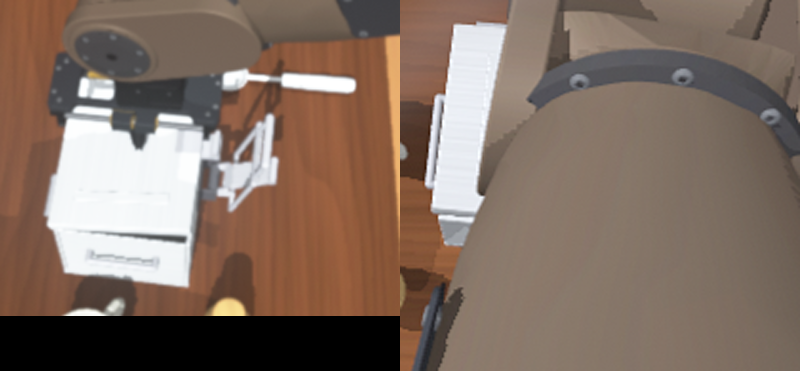

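```bash
python3 -m crank '4 -2 0 0 0;2 0 0 0 0';python3 -m crank '1.5 0 0 0 0';python3 -m crank '1.5 0 0 0 0'; python3 - <<'E'
from h import *
go(-15,0,240)
snap(6)
E
```

```text
clock: 4.52
eef_pos: [0.656, -0.0609, 0.1824]
orientation: [1.28, 1.182, -1.272]
ft_force: [-2.1, -0.2, 3.4]
width: 0.0001
clock: 4.6
eef_pos: [0.6557, -0.0609, 0.1807]
orientation: [1.28, 1.182, -1.273]
ft_force: [-3.1, 0.1, 3.5]
width: 0.0002
clock: 4.68
eef_pos: [0.6554, -0.0608, 0.179]
orientation: [1.279, 1.183, -1.273]
ft_force: [-2.9, -0.6, 3.2]
width: 0.0003
t 4.6833 tcp tub [-12.6173   5.1792 148.9741] tooly angle from tub y -89.40627931248923 F [-2.8669 -0.556   3.1695] w 0.00033596053942046256
  tool shift mm [-91.0603  -3.2411   3.9671] x axis [-0.0077  0.0138 -0.9999] q6 -0.11670353707828268
```

View pics/both6.png

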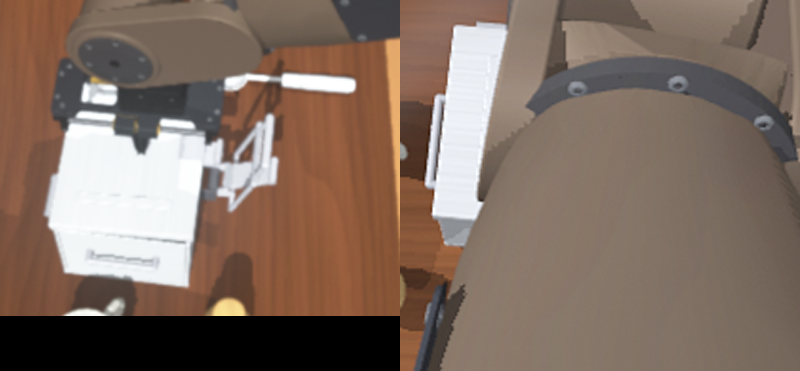

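```bash
for i in 1; do python3 -m crank '1.5 0 0 0 0'; done;python3 -m crank '1.5 0 0 0 0';python3 -m crank '1.5 0 0 0 0'
```

```text
clock: 4.87
eef_pos: [0.6556, -0.0608, 0.1775]
orientation: [1.28, 1.182, -1.273]
ft_force: [-2.7, -0.3, 3.1]
width: 0.0001
clock: 4.95
eef_pos: [0.6555, -0.0608, 0.1759]
orientation: [1.28, 1.183, -1.273]
ft_force: [-2.5, 0.2, 3.3]
width: 0.0005
clock: 5.03
eef_pos: [0.6555, -0.0607, 0.175]
orientation: [1.28, 1.182, -1.273]
ft_force: [-6.8, 1.3, 18.6]
width: 0.0006
```

```bash
python3 -m crank '1.5 0 0 0 0';python3 -m crank '1.5 0 0 0 0'
```

```text
clock: 5.12
eef_pos: [0.6555, -0.0608, 0.1749]
orientation: [1.28, 1.182, -1.272]
ft_force: [-7.4, 1.4, 19.6]
width: 0.0007
clock: 5.2
eef_pos: [0.6555, -0.0607, 0.1749]
orientation: [1.28, 1.181, -1.272]
ft_force: [-6.6, 0.9, 15.2]
width: 0.0003
```

```bash
python3 -m crank '-15 0 0 0 0;-25 0 0 0 0.5;-30 0 0 0 0.5;-30 0 0 0 0.5;-10 -30 2 0 0.5;0 -35 1 0 0.5;0 -35 1 0 0.5;0 -35 0 0 0.5'; python3 - <<'E'
from h import *
go(-155.7,0,175)
snap(7,t=(180,380,260,500))
E
```

```text
clock: 5.87
eef_pos: [0.5225, -0.0548, 0.2867]
orientation: [1.281, 1.179, -1.27]
ft_force: [-0.1, -0.9, 0.7]
width: 0.0419
t 5.8667 tcp tub [-145.5156   -1.814   256.7258] tooly angle from tub y -89.37123635792985 F [-0.0514 -0.9231  0.6817] w 0.04185329191495745
  tool shift mm [81.7884 -9.7988 -0.8753] x axis [-0.0033  0.0132 -0.9999] q6 -0.15470696437434164
```

View pics/both7.png

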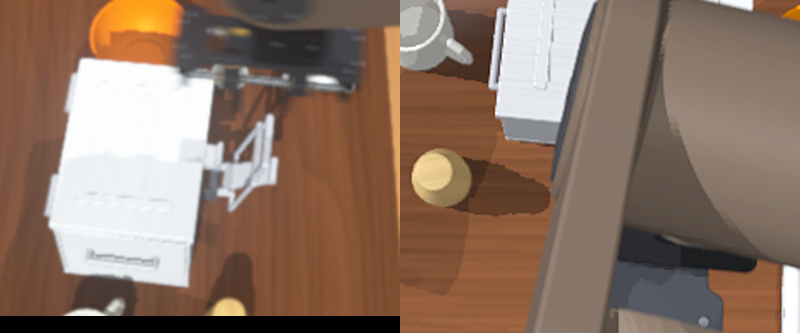

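```bash
cat >> h.py <<'E'
def zoom(k,r0,r1,c0,c1,f,dz=(0,.03)):
    s,p,R=pose(); w=s["width"]/2
    A=cv2.imread(f"pics/scene{k}.png")[r0:r1,c0:c1];A=cv2.resize(A,None,fx=f,fy=f,interpolation=cv2.INTER_CUBIC)
    for o,col in zip(dz,[(0,0,255),(0,255,0)]):
      for sg in(-1,1):
       for ww in(-.01,.01):
        q=((proj("scene",p+R@[.014,sg*w,ww]+[0,0,o])-[c0,r0]+.5)*f)[0]; cv2.circle(A,tuple(int(v) for v in q),3,col,-1)
    cv2.imwrite(f"pics/z{k}.png",A)
E
python3 - <<'E'
from h import *
zoom(7,100,240,310,450,4)
E
```

```text
(no output)
```

View pics/z7.png

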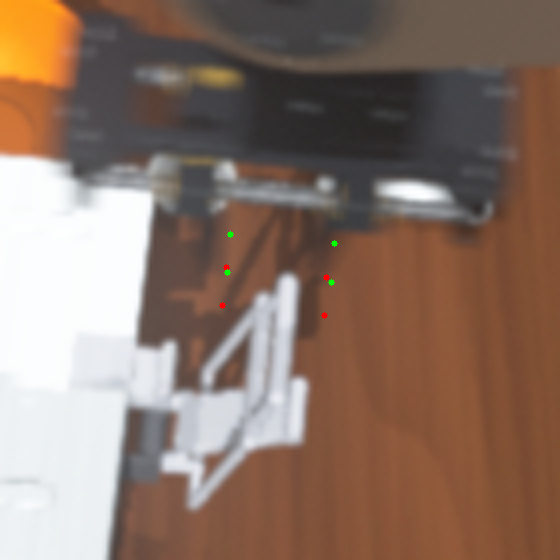

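```bash
python3 -m crank '15 -6 0 0 0.5;10 -4 0 0 0.5;0 0 0 0 0.5'; python3 - <<'E'
from h import *
go(-155.7,0,175)
snap(8)
zoom(8,100,240,310,450,4)
E
```

```text
clock: 6.22
eef_pos: [0.5102, -0.0531, 0.263]
orientation: [1.283, 1.176, -1.267]
ft_force: [-0.5, 0.3, 0.6]
width: 0.0476
t 6.2167 tcp tub [-157.9279   -1.3535  233.0127] tooly angle from tub y -89.40291674004293 F [-0.4857  0.3261  0.5874] w 0.04760980324820016
  tool shift mm [58.0234  2.278  -0.6076] x axis [ 0.0005  0.0125 -0.9999] q6 -0.15781962478054987
```

View pics/z8.png

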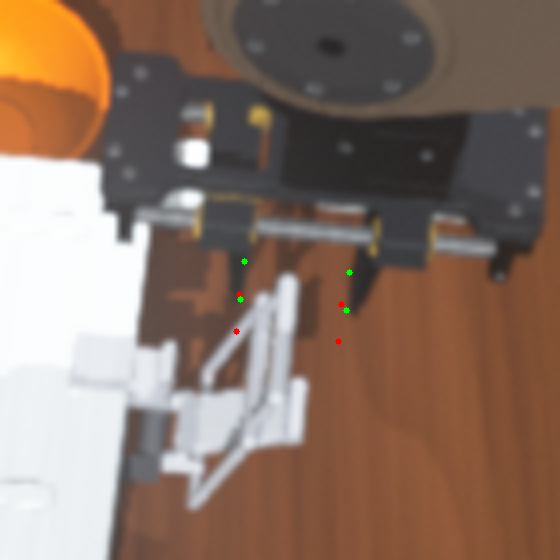

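```bash
sed -i 's/d=(wor(np.array(\[x,y,z\])\/1000)-p)/p=p+[0,0,.031]; d=(wor(np.array([x,y,z])\/1000)-p)/' h.py; python3 - <<'E'
from h import *
go(-155.7,0.6,203)
E
```

```text
t 6.3167 tcp tub [-156.8688   -1.4648  265.2507] tooly angle from tub y -89.40022218928196 F [-0.8446 -0.5867  0.0137] w 0.047808170307801906
  tool shift mm [62.272   1.1448 -1.2911] x axis [ 0.0018  0.0121 -0.9999] q6 -0.1577397345441242
```

```bash
python3 -m crank '15 0 -1 0 0.5;15 0 -1 0 0.5;12 0 0 0 0.5;0 0 0 0 0.5'; python3 - <<'E'
from h import *
go(-155.7,0.6,203)
snap(9)
zoom(9,100,240,310,450,4)
E
```

```text
clock: 6.65
eef_pos: [0.5157, -0.0515, 0.2232]
orientation: [1.285, 1.17, -1.263]
ft_force: [-0.2, -0.2, 0.4]
width: 0.0475
t 6.65 tcp tub [-152.6044    0.8491  224.224 ] tooly angle from tub y -89.39961875704873 F [-0.1936 -0.15    0.4323] w 0.047486194658028204
  tool shift mm [21.2001 -3.2315  0.4629] x axis [ 0.0073  0.011  -0.9999] q6 -0.15395275586474078
```

View pics/z9.png

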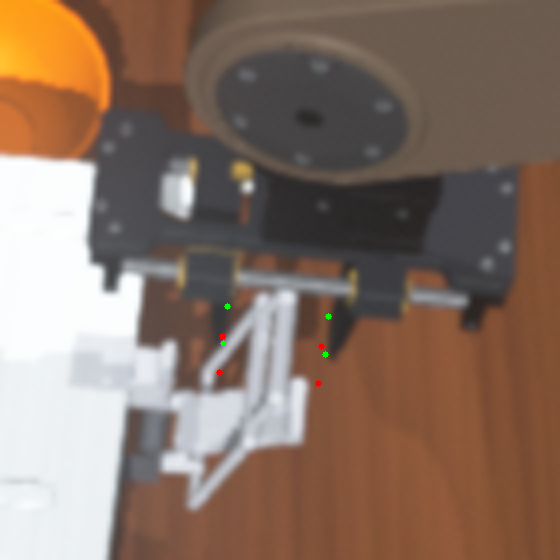

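```bash
python3 -m crank '11 -2 0 0 0.5;10 -1.5 0 0 0.5;0 0 0 0 0.5'; python3 - <<'E'
from h import *
go(-155.7,0.6,203)
snap(10)
zoom(10,120,240,310,430,5)
E
```

```text
clock: 7.0
eef_pos: [0.5151, -0.0516, 0.2061]
orientation: [1.287, 1.164, -1.258]
ft_force: [-0.3, -0.3, -1.2]
width: 0.0471
t 7.0 tcp tub [-153.2166    0.6844  207.0795] tooly angle from tub y -89.39443072452912 F [-0.3206 -0.2716 -1.2281] w 0.04705416410478843
  tool shift mm [ 4.0454 -2.538   0.1011] x axis [ 0.0141  0.0094 -0.9999] q6 -0.15541759546796388
```

View pics/z10.png

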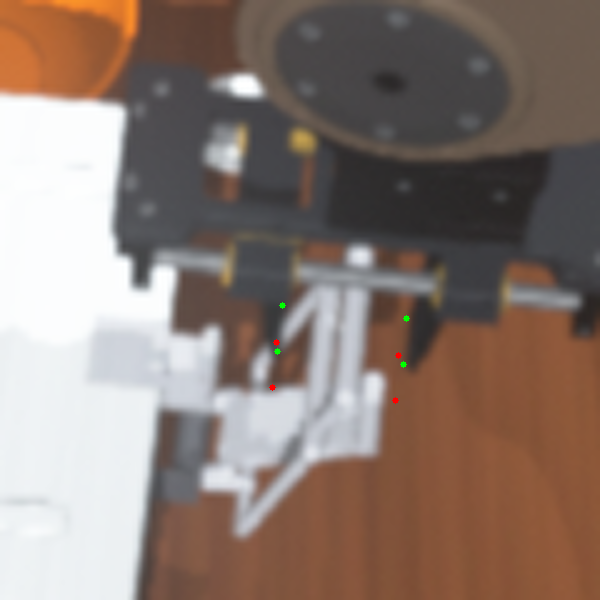

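```bash
python3 -m crank '5 -2 0 0 0.5;0 0 0 0 0;0 0 0 0 0;0 0 0 0 0;0 0 0 0 0;0 0 0 0 0;0 0 0 0 0' 30; python3 - <<'E'
from h import *
go(-155.7,0.6,203)
snap(11)
zoom(11,120,240,310,430,5)
E
```

```text
clock: 7.68
eef_pos: [0.5146, -0.0517, 0.204]
orientation: [1.289, 1.16, -1.255]
ft_force: [0.0, 0.0, 0.4]
width: 0.013
t 7.6833 tcp tub [-153.6727    0.5043  205.0009] tooly angle from tub y -89.39823540298055 F [0.0273 0.0324 0.3743] w 0.013037101071772318
  tool shift mm [ 1.9652 -2.0618 -0.0975] x axis [ 0.0188  0.0083 -0.9998] q6 -0.15608519994608952
```

View pics/z11.png

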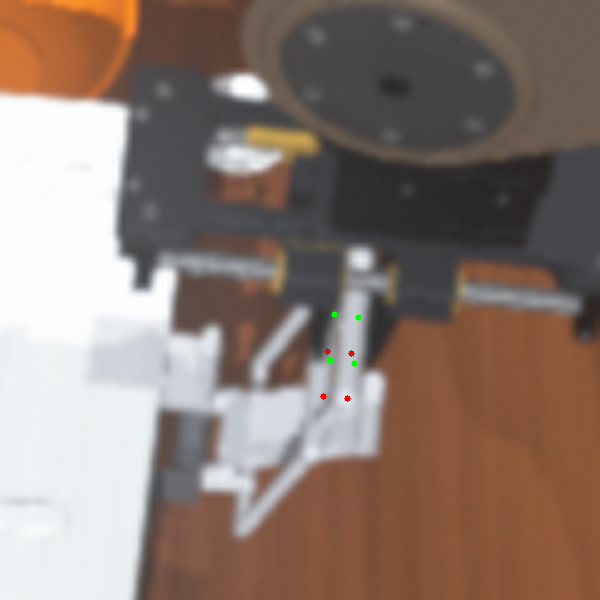

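```bash
python3 -m crank '0 0 0 0 0;0 0 0 0 0;0 0 0 0 0'; cat >> h.py <<'E'
def ik(x,z):
    P0=np.array([-98,95.]);Q=np.array([x,z]);v=Q-P0;d=np.linalg.norm(v)
    a=(24**2-116.8**2+d*d)/2/d; 
    if abs(a)>24: return None
    h=np.sqrt(24**2-a*a);u=v/d
    H=P0+a*u+h*np.array([-u[1],u[0]])
    L=np.arctan2(-(H[0]+98),95-H[1])+np.radians(18)
    bar=H+(Q-H)*82.8/116.8
    return L,bar
def fk(L,barx=None,lean=None):
    al=L-np.radians(18);H=np.array([-98-24*np.sin(al),95-24*np.cos(al)])
    sn=(barx-H[0])/82.8 if lean is None else -np.sin(lean); c=np.sqrt(1-sn*sn); return H+116.8*np.array([sn,c]),H+82.8*np.array([sn,c])
E
python3 - <<'E'
from h import *
go(-155.7,0.6,203)
print(ik(-155.7,204),ik(-153.7,205))
for L,bx in [(1.74,-140),(1.9,-130),(2.0,-120),(2.05,-110),(2.05,-100),(2.0,-91.5),(1.9,-91.3),(1.8,-91.3),(1.7,-91.3),(1.6,-91.3),(1.5,-91.3),(1.4,-91.3),(1.36,-91.3)]:
    print(L,bx,*fk(L,bx))
E
```

```text
clock: 8.03
eef_pos: [0.5146, -0.0517, 0.204]
orientation: [1.289, 1.16, -1.255]
ft_force: [0.3, -0.1, 0.3]
width: 0.0091
t 8.0333 tcp tub [-153.7068    0.482   204.9924] tooly angle from tub y -89.42132493055378 F [ 0.3007 -0.0697  0.3016] w 0.009128183249340206
  tool shift mm [ 1.9579 -2.0271 -0.1185] x axis [ 0.0186  0.0084 -0.9998] q6 -0.15579437560105366
(np.float64(1.7687045433182398), array([-145.8429,  171.4602])) (np.float64(1.7855221396353549), array([-144.4378,  172.2859]))
1.74 -140 [-147.4947  205.4603] [-140.      172.2966]
1.9 -130 [-133.2861  211.6142] [-130.      177.7734]
2.0 -120 [-119.2439  214.5261] [-120.      180.5345]
2.05 -110 [-105.2064  214.5764] [-110.     180.916]
2.05 -100 [-91.1001 211.6706] [-100.      178.8561]
2.0 -91.5 [-79.041  206.4305] [-91.5    174.7955]
1.9 -91.3 [-78.6948 203.8375] [-91.3    172.2604]
1.8 -91.3 [-78.7293 201.4871] [-91.3    169.8963]
1.7 -91.3 [-78.8618 199.29  ] [-91.3    167.6468]
1.6 -91.3 [-79.0911 197.2633] [-91.3    165.5309]
1.5 -91.3 [-79.415  195.4191] [-91.3   163.564]
1.4 -91.3 [-79.8301 193.765 ] [-91.3    161.7581]
1.36 -91.3 [-80.0207 193.1574] [-91.3    161.0828]
```

```bash
python3 -m crank '-3 11 0 0 0;-4 11 0 0 0;-3 11 0 0 0;0 14 0 0 0;2 14 0 0 0;0 0 0 0 0'; python3 - <<'E'
from h import *
go(-91,0.6,212)
snap(12)
zoom(12,120,240,300,420,5)
E
```

```text
clock: 8.53
eef_pos: [0.5733, -0.0576, 0.2109]
orientation: [1.284, 1.168, -1.264]
ft_force: [0.7, 0.1, 1.2]
width: 0.009
t 8.5333 tcp tub [-94.6655   0.3543 211.8533] tooly angle from tub y -89.42479479048477 F [0.6767 0.1364 1.226 ] w 0.009044726176451454
  tool shift mm [-0.119   3.6687 -0.21  ] x axis [ 0.0078  0.0086 -0.9999] q6 -0.1377807301787913
```

View pics/z12.png

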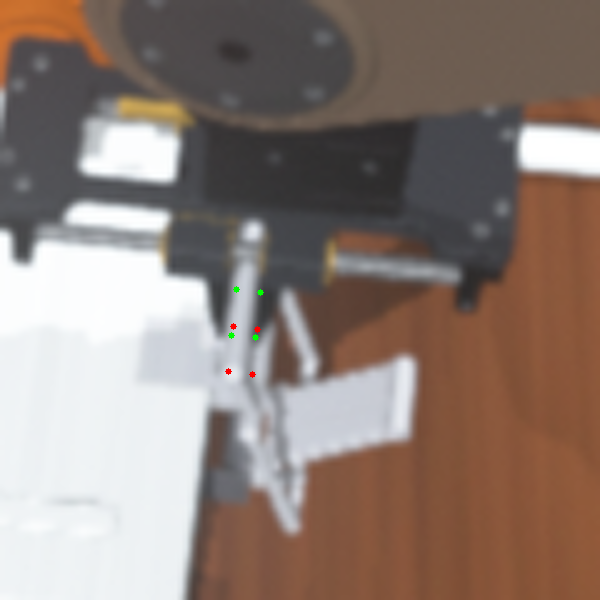

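```bash
python3 - <<'E'
from h import *
for u,v in [(233,370),(252,228),(242,300)]:
    print(tub(onz("scene",(300+u/5-.5,120+v/5-.5),.242))*1000)
print(ik(-94.7,211.9),ik(-91.7,211.9))
# lever tip check
for u,v in [(400,440),(408,358)]:
    print(tub(onz("scene",(300+u/5-.5,120+v/5-.5),.165))*1000)
E
```

```text
[-94.0131  32.8805 212.    ]
[-94.7631 -28.2546 212.    ]
[-94.2422   3.0932 212.    ]
(np.float64(2.0221068216318843), array([-102.5813,  178.8261])) (np.float64(2.0527673504698134), array([-100.4221,  179.0378]))
[-161.8206   15.8661  135.    ]
[-161.9546  -21.0437  135.    ]
```

```bash
python3 -m crank '2 8 0 0 0;3 8 0 0 0;0 0 0 0 0'; python3 - <<'E'
from h import *
go(-79.5,0.6,199)
E
```

```text
clock: 8.88
eef_pos: [0.587, -0.0589, 0.2063]
orientation: [1.283, 1.168, -1.265]
ft_force: [-0.1, -1.7, -0.3]
width: 0.0094
t 8.8833 tcp tub [-80.938    0.3955 207.342 ] tooly angle from tub y -89.42075996843414 F [-0.0547 -1.7368 -0.2858] w 0.00940180951225902
  tool shift mm [ 8.3515  1.3921 -0.1176] x axis [ 0.0065  0.0081 -0.9999] q6 -0.13408861914727627
```

```bash
python3 -m crank '4 2 0 0 0;4 0 0 0 0;0 0 0 0 0'; python3 - <<'E'
from h import *
go(-80,0.6,193.2)
snap(13)
zoom(13,120,240,300,420,5)
s,p,R=pose();q=tub(p+[0,0,.031])*1000;print(ik(q[0],q[2]))
E
```

```text
clock: 9.13
eef_pos: [0.59, -0.0592, 0.1985]
orientation: [1.284, 1.166, -1.263]
ft_force: [-2.0, -0.7, -2.4]
width: 0.0093
t 9.1333 tcp tub [-77.8833   0.3979 199.5365] tooly angle from tub y -89.4184813819721 F [-1.966  -0.6645 -2.4207] w 0.009270304482922362
  tool shift mm [ 6.3199 -2.1684 -0.1709] x axis [ 0.0092  0.0076 -0.9999] q6 -0.13374890329938768
(np.float64(1.7275550815674108), array([-90.8955, 168.0931]))
```

View pics/z13.png

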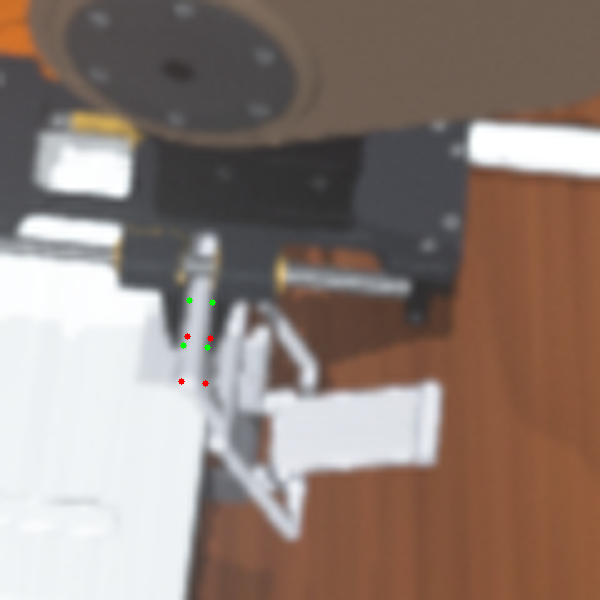

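```bash
python3 - <<'E'
from h import *
for n,u,v,z in [("bar",234,365,.198),("bar",241,310,.198),("lip",258,370,.1955),("lipouter",268,370,.1955),("lidfront+y",205,440,.20)]:
    print(n,tub(onz("scene",(300+u/5-.5,120+v/5-.5),z))*1000)
A=cv2.imread("pics/scene13.png")[170:235,320:395];cv2.imwrite("pics/zz13.png",cv2.resize(A,None,fx=9,fy=9,interpolation=cv2.INTER_CUBIC))
E
```

```text
bar [-93.4325   7.8525 168.    ]
bar [-93.5939 -16.5844 168.    ]
lip [-102.8998    7.5814  165.5   ]
lipouter [-106.7654    7.1039  165.5   ]
lidfront+y [-85.8423  42.4168 170.    ]
```

View pics/zz13.png

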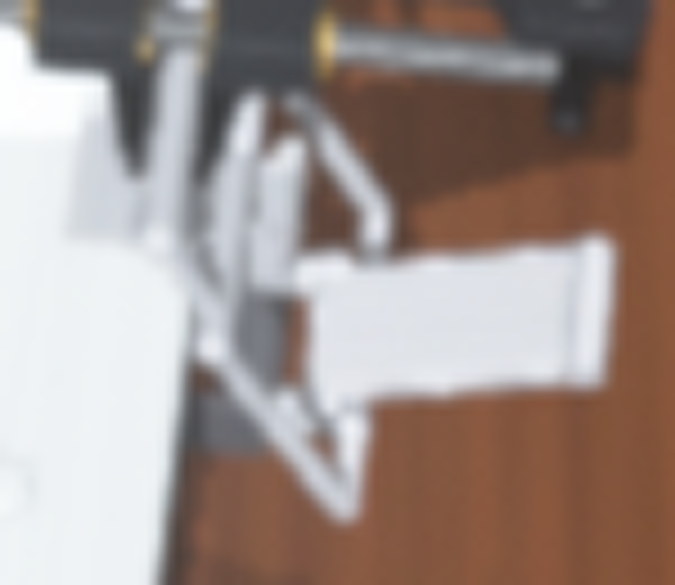

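```bash
python3 -m crank '3 -0.5 0 0 0;0 0 0 0 0';python3 -m crank '3 -0.5 0 0 0;0 0 0 0 0'; python3 - <<'E'
from h import *
go(-80,0.6,193.2)
snap(14)
s,p,R=pose();q=tub(p+[0,0,.031])*1000;print(ik(q[0],q[2]))
A=cv2.imread("pics/scene14.png")[170:235,320:395];cv2.imwrite("pics/zz14.png",cv2.resize(A,None,fx=9,fy=9,interpolation=cv2.INTER_CUBIC))
E
```

```text
clock: 9.4
eef_pos: [0.5893, -0.0591, 0.1957]
orientation: [1.283, 1.166, -1.263]
ft_force: [-2.2, -1.0, -4.1]
width: 0.0095
clock: 9.57
eef_pos: [0.5891, -0.0591, 0.1927]
orientation: [1.284, 1.165, -1.262]
ft_force: [-1.6, -1.1, -3.8]
width: 0.0094
t 9.5667 tcp tub [-78.8359   0.4049 193.7364] tooly angle from tub y -89.4221668440106 F [-1.6212 -1.0992 -3.7867] w 0.009390747318092302
  tool shift mm [ 0.5265 -1.1673 -0.2025] x axis [ 0.0106  0.0073 -0.9999] q6 -0.1341470114682712
(np.float64(1.4170784701860188), array([-90.7923, 161.8695]))
```

View pics/zz14.png

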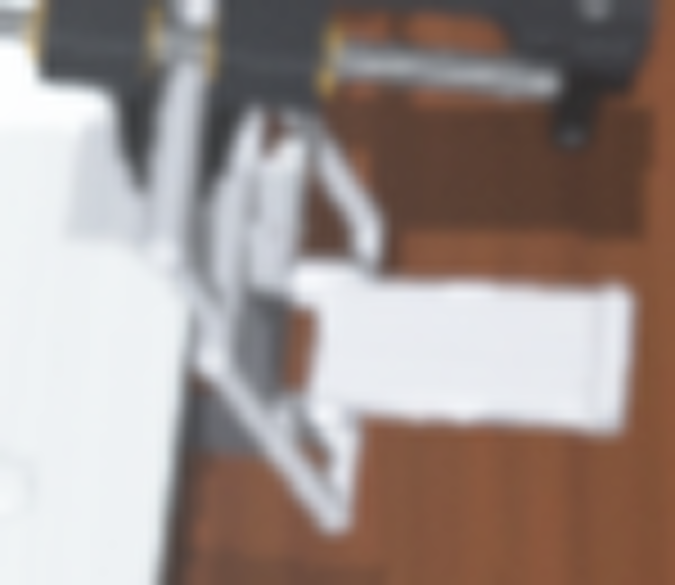

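```bash
python3 -m crank '1.5 -0.3 0 0 0;0 0 0 0 0';python3 -m crank '1.5 -0.3 0 0 0;0 0 0 0 0'
```

```text
clock: 9.83
eef_pos: [0.589, -0.0591, 0.1915]
orientation: [1.284, 1.164, -1.262]
ft_force: [0.1, -1.3, -1.9]
width: 0.0092
clock: 10.0
eef_pos: [0.5892, -0.0591, 0.1903]
orientation: [1.285, 1.163, -1.261]
ft_force: [0.0, -0.6, -0.9]
width: 0.009
```

```bash
python3 -m crank '1.5 -0.3 0 0 0;0 0 0 0 0';python3 -m crank '1.5 -0.3 0 0 0;0 0 0 0 0'; python3 - <<'E'
from h import *
go(-80,0.6,193.2)
snap(15)
s,p,R=pose();q=tub(p+[0,0,.031])*1000;print(ik(q[0],q[2]))
A=cv2.imread("pics/scene15.png")[170:235,320:395];cv2.imwrite("pics/zz15.png",cv2.resize(A,None,fx=9,fy=9,interpolation=cv2.INTER_CUBIC))
E
```

```text
clock: 10.17
eef_pos: [0.5895, -0.0592, 0.1897]
orientation: [1.286, 1.161, -1.259]
ft_force: [-0.3, -1.4, -2.8]
width: 0.0092
clock: 10.33
eef_pos: [0.5898, -0.0592, 0.1894]
orientation: [1.286, 1.159, -1.258]
ft_force: [-1.2, -0.5, -2.0]
width: 0.0092
t 10.3333 tcp tub [-78.1456   0.3929 190.4461] tooly angle from tub y -89.42079898054655 F [-1.2168 -0.5429 -1.9877] w 0.009202887542104741
  tool shift mm [-2.7821 -1.8069 -0.2471] x axis [ 0.017   0.0062 -0.9998] q6 -0.1344988818845736
(np.float64(1.2218631886602944), array([-89.3942, 158.3195]))
```

View pics/zz15.png

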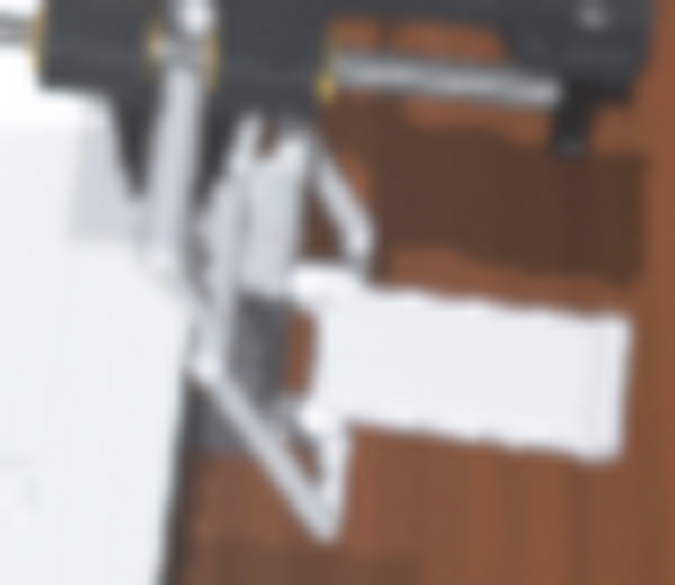

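```bash
python3 -m crank '3 -1 0 0 0';python3 -m crank '0 0 0 0 0'; python3 - <<'E'
from h import *
go(-80,0.6,193.2)
s,p,R=pose();q=tub(p+[0,0,.031])*1000;print(ik(q[0],q[2]),s["torque"])
E
```

```text
clock: 10.52
eef_pos: [0.59, -0.0593, 0.1881]
orientation: [1.288, 1.156, -1.255]
ft_force: [-0.7, -0.2, 28.7]
width: 0.0089
clock: 10.6
eef_pos: [0.5902, -0.0593, 0.1885]
orientation: [1.288, 1.155, -1.254]
ft_force: [0.3, -1.7, -2.9]
width: 0.0095
t 10.6 tcp tub [-77.682    0.3296 189.543 ] tooly angle from tub y -89.42235240542261 F [ 0.3321 -1.6814 -2.9216] w 0.009455703413197122
  tool shift mm [-3.7029 -2.2374 -0.3204] x axis [ 0.0217  0.0053 -0.9998] q6 -0.13478503883060342
(np.float64(1.1687381164825803), array([-88.8662, 157.4352])) [-0.1918  0.0649 -0.1302]
```

```bash
python3 -m crank '0 0 0 0 0.4;0 0 0 0 0.4;0 0 0 0 0.4;0 0 0 0 0.4';python3 -m crank '-10 0 0 0 0.4;-20 0 0 0 0.4;-30 0 0 0 0.2;-30 0 0 0 0;-30 -30 0 0 0;-10 -35 0 0 0;0 -10 0 0 0;0 0 0 0 0'; python3 - <<'E'
from h import *
go(-80,0.6,193.2)
snap(16)
A=cv2.imread("pics/scene16.png")[140:235,310:405];cv2.imwrite("pics/zz16.png",cv2.resize(A,None,fx=6.2,fy=6.2,interpolation=cv2.INTER_CUBIC))
E
```

```text
clock: 10.93
eef_pos: [0.5895, -0.0587, 0.1873]
orientation: [1.288, 1.158, -1.255]
ft_force: [-0.0, -0.4, -0.1]
width: 0.0309
clock: 11.6
eef_pos: [0.5107, -0.0524, 0.3223]
orientation: [1.286, 1.162, -1.258]
ft_force: [-0.9, 0.6, -0.5]
width: 0.0037
t 11.6 tcp tub [-157.4471   -0.613   323.3175] tooly angle from tub y -89.36840012636091 F [-0.9129  0.5752 -0.5489] w 0.0036734280801087992
  tool shift mm [131.2204  75.5687   0.825 ] x axis [ 0.0152  0.0077 -0.9999] q6 -0.15407777990593613
```

View pics/zz16.png

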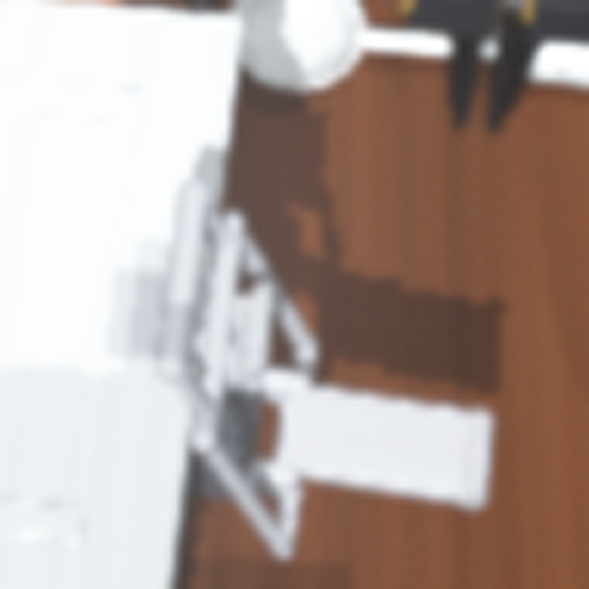

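```bash
python3 - <<'E'
from h import *
f=lambda u,v:(310+u/6.2-.5,140+v/6.2-.5)
for n,u,v,z in [("bar",224,330,.191),("bar",234,225,.191),("bar+",207,435,.191),("rod",190,240,.222),("lip",256,335,.1955),("tip",482,460,.125),("tip",482,460,.115)]:
    print(n,tub(onz("scene",f(u,v),z))*1000)
A=cv2.imread("pics/top16.png");cv2.imwrite("pics/tt16.png",cv2.resize(A[190:340,330:450],None,fx=4,fy=4,interpolation=cv2.INTER_CUBIC))
E
```

```text
bar [-92.0659   4.8634 161.    ]
bar [-91.2333 -33.0433 161.    ]
bar+ [-90.7122  42.0752 161.    ]
rod [-78.8482  -8.8545 192.    ]
lip [-102.3085    7.7255  165.5   ]
tip [-180.7137    8.1277   95.    ]
tip [-181.3575    3.2722   85.    ]
```

View pics/tt16.png

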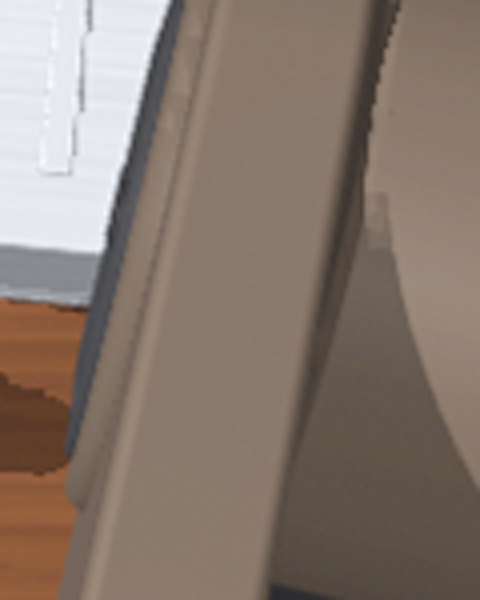

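```bash
python3 -m crank '0 0 0 7 0;0 0 0 7 0;0 0 0 7 0;0 0 0 7 0;0 0 0 7 0;0 0 0 7 0;0 0 0 7 0;0 0 0 7 0';python3 -m crank '0 0 0 7 0;0 0 0 7 0;0 0 0 7 0;0 0 0 7 0;0 0 0 6.5 0;0 0 0 0 0'; python3 - <<'E'
from h import *
for z in(.1,.13): print(tub(onz("top",(285,283),z))*1000)
go(-168,0,150)
E
```

```text
clock: 12.37
eef_pos: [0.52, -0.0536, 0.3131]
orientation: [1.959, 0.495, -1.949]
ft_force: [0.1, -0.9, 0.2]
width: 0.0004
clock: 12.87
eef_pos: [0.5262, -0.0543, 0.3051]
orientation: [-2.131, 0.135, 2.154]
ft_force: [-0.0, -0.1, -0.2]
width: 0.0006
[-131.158   168.5289   70.    ]
[-133.8469  164.4262  100.    ]
t 12.8667 tcp tub [-141.9251   -0.9935  306.1479] tooly angle from tub y 177.60500943281025 F [-0.0114 -0.0996 -0.2061] w 0.0006206698606717109
  tool shift mm [156.4221   2.1194  24.3045] x axis [-0.0095  0.0144 -0.9999] q6 1.4721373633879749
```

```bash
python3 -m crank '20 -1 8 -2.4 0;25 -1 8 0 0;30 0 8 0 0;30 0 8 0 0;30 0 0 0 0;30 0 0 0 0;0 0 0 0 0'; python3 - <<'E'
from h import *
go(-173,0.5,125)
snap(17)
zoom(17,120,240,310,430,5)
E
```

```text
clock: 13.45
eef_pos: [0.4966, -0.0469, 0.1302]
orientation: [-2.166, 0.057, 2.194]
ft_force: [-0.5, -0.7, -0.0]
width: 0.001
t 13.45 tcp tub [-172.0946    3.4933  131.2207] tooly angle from tub y -178.23589501793475 F [-0.4562 -0.7144 -0.0238] w 0.0010098644509752238
  tool shift mm [6.1898 3.0534 0.9164] x axis [-0.0121  0.0153 -0.9998] q6 1.392532295665058
```

View pics/z17.png

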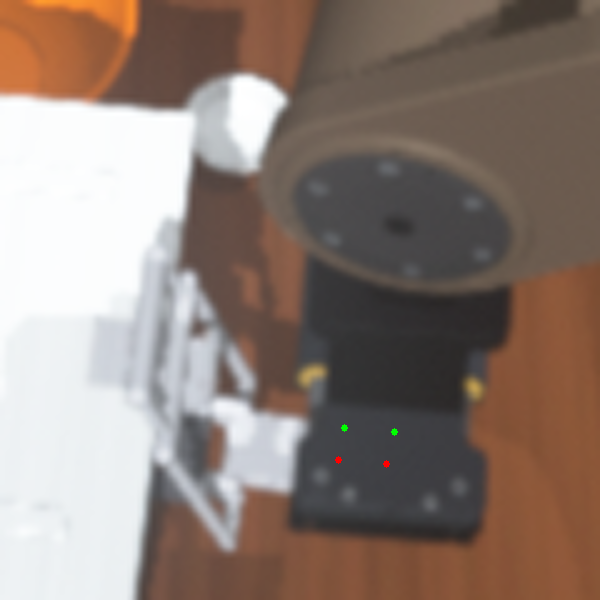

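```bash
python3 -m crank '8 1.5 0 -1.7 0;8 1 0 0 0;6 0 0 0 0;0 0 0 0 0';python3 -m crank '5 0 0 0 0;5 0 0 0 0';python3 -m crank '5 0 0 0 0'; python3 - <<'E'
from h import *
go(-173,0.5,100)
E
```

```text
clock: 13.88
eef_pos: [0.5031, -0.0506, 0.1169]
orientation: [-2.2, 0.024, 2.197]
ft_force: [0.1, -0.5, 0.5]
width: 0.0002
clock: 14.05
eef_pos: [0.5044, -0.0507, 0.1083]
orientation: [-2.204, 0.025, 2.193]
ft_force: [0.3, -0.4, -0.4]
width: 0.0005
clock: 14.13
eef_pos: [0.5048, -0.0507, 0.1035]
orientation: [-2.206, 0.026, 2.192]
ft_force: [-0.8, -0.7, 5.2]
width: 0.0004
t 14.1333 tcp tub [-163.5749    0.519   104.4861] tooly angle from tub y -176.3675775503525 F [-0.7827 -0.657   5.1796] w 0.0004428763014368554
  tool shift mm [ 4.4349 -0.5281  9.4346] x axis [ 0.0065  0.0109 -0.9999] q6 1.354425789777357
```

```bash
python3 -m crank '3 0 6 1.7 0;4 0 6 1.7 0';python3 -m crank '5 0 2 0 0;5 0 2 0 0'; python3 - <<'E'
from h import *
go(-173,0.5,90)
E
```

```text
clock: 14.3
eef_pos: [0.4959, -0.0506, 0.0969]
orientation: [-2.182, 0.092, 2.154]
ft_force: [3.4, 0.7, 6.0]
width: 0.0004
clock: 14.47
eef_pos: [0.4943, -0.0505, 0.0879]
orientation: [-2.189, 0.096, 2.145]
ft_force: [3.3, -0.5, 6.7]
width: 0.0005
t 14.4667 tcp tub [-174.0234   -0.2988   88.8584] tooly angle from tub y -179.96898456971022 F [ 3.3068 -0.5045  6.6667] w 0.0005034027437166342
  tool shift mm [-1.1131 -0.8097 -1.0459] x axis [ 0.0206  0.0081 -0.9998] q6 1.4096127201173918
```

```bash
python3 -m crank '6 0 -3 0 0;6 0 -3 0 0';python3 -m crank '5 0 -2 0 0;5 0 -3 0 0'; python3 - <<'E'
from h import *
go(-165,0.5,71)
snap(18)
zoom(18,120,240,310,430,5)
E
```

```text
clock: 14.63
eef_pos: [0.4993, -0.0508, 0.0758]
orientation: [-2.188, 0.096, 2.147]
ft_force: [-1.9, -0.7, 4.0]
width: 0.0006
clock: 14.8
eef_pos: [0.5056, -0.0515, 0.0655]
orientation: [-2.19, 0.096, 2.144]
ft_force: [-1.0, 0.1, 3.9]
width: 0.0005
t 14.8 tcp tub [-162.7071   -0.1516   66.5024] tooly angle from tub y -179.98162713402922 F [-0.9874  0.1174  3.9361] w 0.0005284490565969549
  tool shift mm [-4.5372 -0.6955  2.2002] x axis [ 0.0213  0.0076 -0.9997] q6 1.4126622997402873
```

View pics/z18.png

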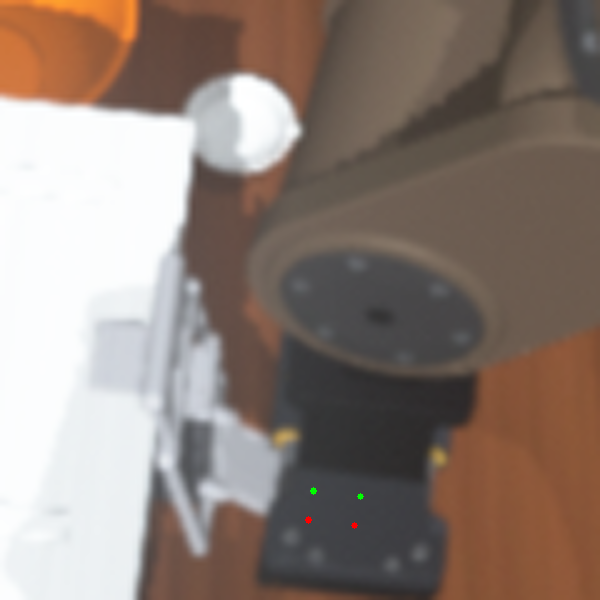

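```bash
python3 - <<'E'
from h import *
A=cv2.imread("pics/scene18.png")[160:240,320:400];cv2.imwrite("pics/zz18.png",cv2.resize(A,None,fx=8,fy=8,interpolation=cv2.INTER_CUBIC))
E
```

```text
(no output)
```

View pics/zz18.png

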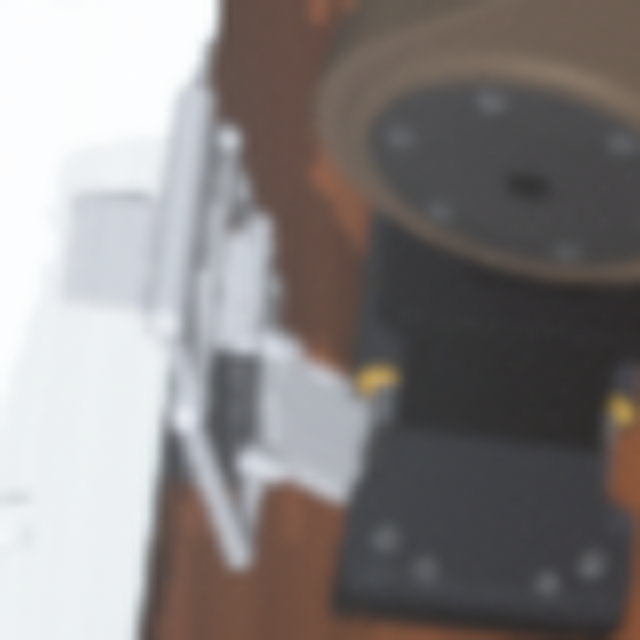

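```bash
python3 -m crank '4 0 -3 0 0;4 0 -3 0 0';python3 -m crank '4 0 -3 0 0;4 0 -3 0 0'; python3 - <<'E'
from h import *
go(-149,0.5,53)
E
```

```text
clock: 15.07
eef_pos: [0.5119, -0.0519, 0.057]
orientation: [-2.189, 0.096, 2.145]
ft_force: [-0.6, -0.3, 1.9]
width: 0.0004
clock: 15.23
eef_pos: [0.5187, -0.0524, 0.0483]
orientation: [-2.189, 0.096, 2.145]
ft_force: [0.0, 0.4, 1.0]
width: 0.0005
t 15.2333 tcp tub [-149.5326    0.1604   49.3167] tooly angle from tub y -179.9835207262028 F [0.0044 0.3549 1.0019] w 0.0004825876574669144
  tool shift mm [-3.6685 -0.3757 -0.6053] x axis [ 0.0206  0.0079 -0.9998] q6 1.4159178295171875
```

```bash
python3 - <<'E'
from h import *
snap(19)
A=cv2.imread("pics/scene19.png")[160:240,320:400];cv2.imwrite("pics/zz19.png",cv2.resize(A,None,fx=8,fy=8,interpolation=cv2.INTER_CUBIC))
E
```

```text
(no output)
```

View pics/zz19.png

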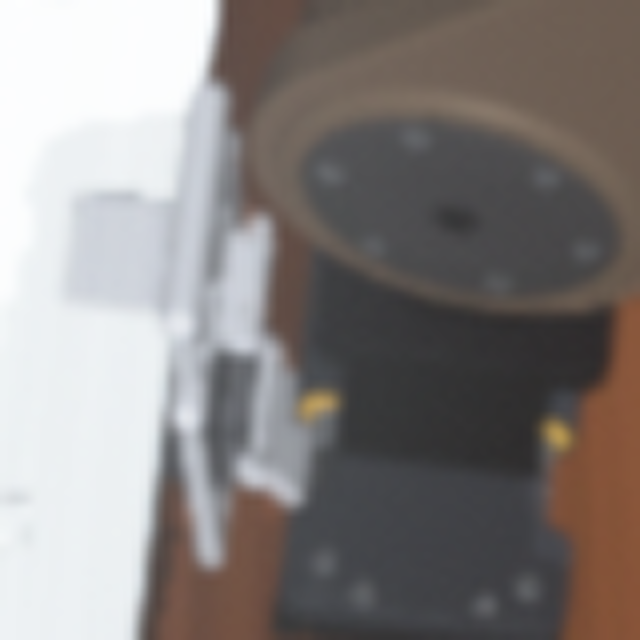

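```bash
python3 -m crank '3 0 -3 0 0;2 0 -3 0 0';python3 -m crank '2 0 -2 0 0' ;python3 - <<'E'
from h import *
go(-141,0.5,45)
snap(20)
A=cv2.imread("pics/scene20.png")[160:240,320:400];cv2.imwrite("pics/zz20.png",cv2.resize(A,None,fx=8,fy=8,interpolation=cv2.INTER_CUBIC))
E
```

```text
clock: 15.5
eef_pos: [0.5246, -0.0528, 0.0426]
orientation: [-2.187, 0.096, 2.147]
ft_force: [-0.2, -0.7, 0.2]
width: 0.0004
clock: 15.58
eef_pos: [0.527, -0.0531, 0.0405]
orientation: [-2.188, 0.096, 2.146]
ft_force: [0.1, 0.1, -0.7]
width: 0.0004
t 15.5833 tcp tub [-141.1926    0.3382   41.4722] tooly angle from tub y -179.97910975353915 F [ 0.0741  0.1406 -0.7179] w 0.00036064026420456373
  tool shift mm [-3.5218 -0.1973 -0.2577] x axis [ 0.0193  0.0082 -0.9998] q6 1.4181871398948156
```

View pics/zz20.png

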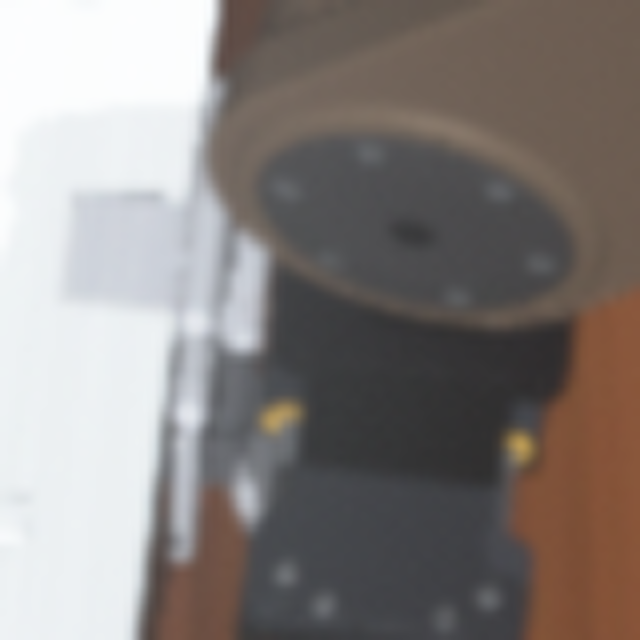

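```bash
python3 -m crank '-2 0 12 0 0;-5 0 20 0 0;-10 0 25 0 0;-25 0 20 0 0;-30 0 0 0 0;-30 0 0 0 0;-30 0 0 0 0;0 0 0 0 0';python3 - <<'E'
from h import *
go(-141,0.5,45)
snap(21)
A=cv2.imread("pics/scene21.png")[150:240,320:410];cv2.imwrite("pics/zz21.png",cv2.resize(A,None,fx=7,fy=7,interpolation=cv2.INTER_CUBIC))
E
```

```text
clock: 16.35
eef_pos: [0.4422, -0.0459, 0.1746]
orientation: [-2.181, 0.095, 2.152]
ft_force: [0.1, 0.7, 0.6]
width: 0.0002
t 16.35 tcp tub [-226.2608   -0.749   175.5516] tooly angle from tub y -179.9821489095718 F [0.0917 0.6972 0.564 ] w 0.00016351655831565038
  tool shift mm [131.6716   0.188  -83.53  ] x axis [ 0.0142  0.0095 -0.9999] q6 1.3966438723051686
```

View pics/zz21.png

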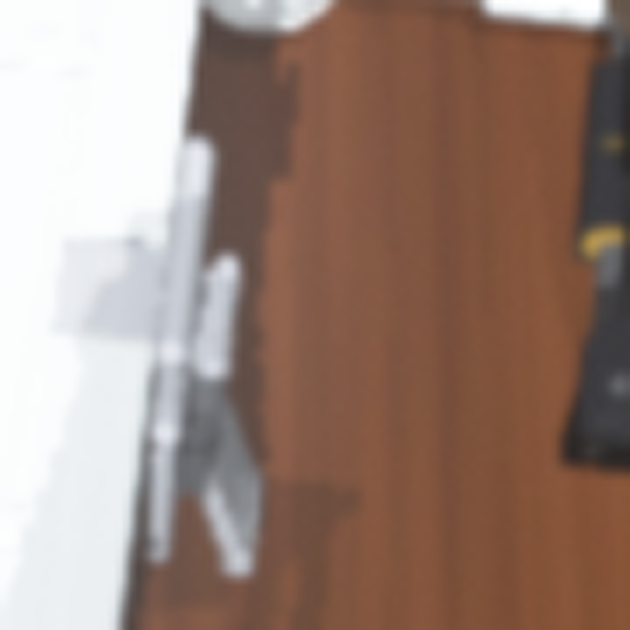

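View pics/top21.png

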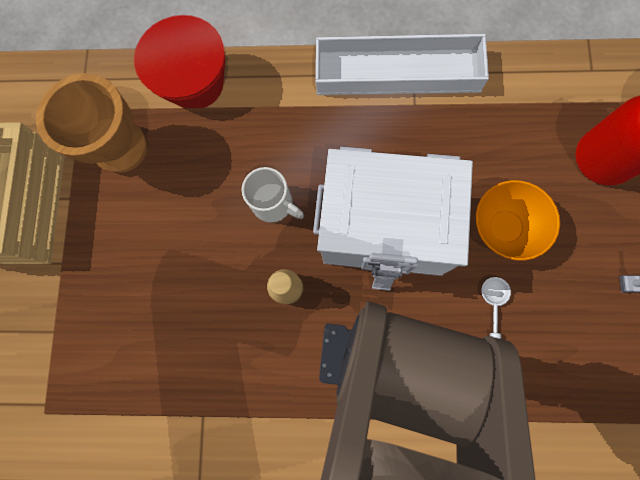

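```bash
python3 - <<'E'
from h import *
a=cv2.imread("pics/top21.png")[235:305,350:430]; cv2.imwrite("pics/tz21.png",cv2.resize(a,None,fx=8,fy=8,interpolation=cv2.INTER_CUBIC))
for L in(0,.1,.2,.3,.4,.5):
    f=L+np.radians(12)
    X=wor(np.array([[-98-80*np.sin(f),y,95-80*np.cos(f)] for y in(16,-16)])/1000)
    print(L,((proj("scene",X)-[320,150]+.5)*7).round().tolist(),((proj("top",X)-[350,235]+.5)*8).round().tolist())
E
```

```text
0 [[234.0, 557.0], [244.0, 464.0]] [[187.0, 408.0], [328.0, 422.0]]
0.1 [[259.0, 557.0], [269.0, 464.0]] [[184.0, 441.0], [327.0, 455.0]]
0.2 [[284.0, 556.0], [294.0, 463.0]] [[183.0, 473.0], [325.0, 487.0]]
0.3 [[308.0, 554.0], [317.0, 460.0]] [[181.0, 504.0], [325.0, 518.0]]
0.4 [[330.0, 551.0], [340.0, 457.0]] [[180.0, 533.0], [325.0, 548.0]]
0.5 [[352.0, 546.0], [361.0, 453.0]] [[179.0, 560.0], [325.0, 575.0]]
```

View pics/tz21.png

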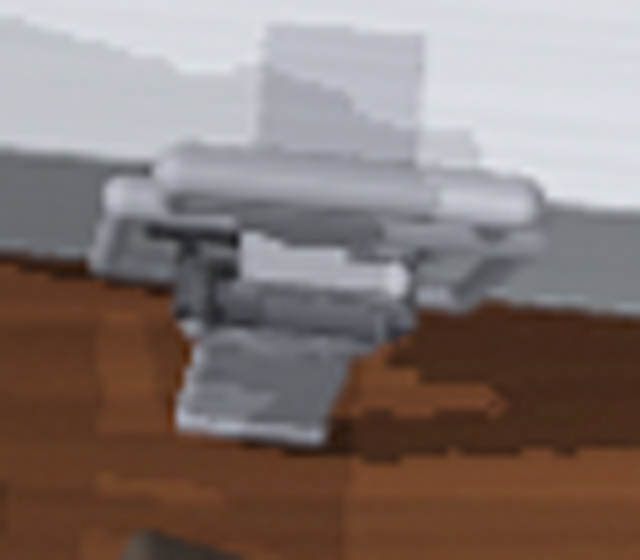

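```bash
python3 -c "
from cell import job; print(job.job_done())"
```

```text
the job is handed in; nothing more can be done
None
```

I closed the lid onto its seal, hooked the bail bar into the keeper and pressed the lever down until it went over centre. I handed the job in at about 16.5 s; it reports no verdict.

**Last checks**
- **Lever:** in both views the tip sits where my calibration puts it for about 0 to 0.05 rad, which counts as home.
- **Hook bar:** after the bar was set down, before the lever was pressed, it measured 1 to 2 mm off the trough's middle in x. In the last picture it lies behind the keeper's lip. I did not measure its final height above the trough floor.
- **Lid:** I did not measure its final angle. I take it to be tight because the bar is hooked and the lever is home.
- **Bystanders and arm:** by eye in the last pictures, bowl, mug, pestle and spoon stand where they were. The arm is clear of everything, with under 1 N at the wrist.

**Checks that disagreed**
- **Fingertip height:** the fingers touched the lid about 30 mm lower in the reported TCP height than the camera calibration predicted. The pictures showed the same gap, so I worked with a 31 mm height correction. I did not find the cause.
- **Snap force:** the lever took only 4 to 7 N at the readings I took, at the low end of the expected 5 to 15 N. It then fell to zero as the lever went over centre.
- **Force while seating the bar:** it spiked briefly to 29 N, well below the 120 N wrist limit.

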